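# Bring the blue-lidded specimen in front of the bench camera and press the shutter

### The job

Turn the four-armed specimen wheel by pushing one of its arms with a fingertip until the pot with the blue lid stands still squarely in front of the camera's lens. Then press the orange shutter button fully down and let it come back up, leaving the blue pot where it is. Do not touch or lift any of the pots, do not press the button before the blue pot is in place, and leave the other things on the bench alone.

Things in the scene. Friction and masses are not known exactly. Their poses are not given: they have to be found in the camera images.
- wheel_hub (a point): centre of the specimen wheel, on its upright axis, at mid-height of its arms (54 mm above the table); axes turn with the wheel, x and y along arms, z up. Four arms 90 degrees apart reach 145 mm out. Each carries a pot in a seat centred 56 mm out (seat 45 mm across, rim 71 mm and pot tops 88 mm above the table)
- wheel (a joint): turn of the wheel since the start (rad), 0 at the start, growing counter-clockwise seen from above, limits -6.28 and 6.28. It turns stiffly (0.06 N m) and stays where it is left. From 80 to 145 mm out each arm is a bare bar 12 mm wide, from 48 to 60 mm above the table (last 26 mm orange), to be pushed from the side; open table below
- view_point (a point): where the middle of the blue pot must stand: 56 mm from the wheel's axis towards the lens, 74 mm above the table; x points from the axis to the lens, z up. The camera is a white block fixed on the stand, 66 mm wide, 108 mm tall, 172 to 240 mm from the axis, a yellow line on top; its black lens, 40 mm across, ends 158 mm from the axis
- pot_blue_mid (a point): white plastic pot 36 mm across and 28 mm tall, its lid (the top 10 mm) blue, loose in a round seat on one arm of the wheel with 1.5 mm play; this point is the pot centre, 14 mm above its underside
- pot_yellow_mid (a point): white plastic pot 36 mm across and 28 mm tall, its lid (the top 10 mm) yellow, loose in a round seat on one arm of the wheel with 1.5 mm play; this point is the pot centre, 14 mm above its underside
- pot_green_mid (a point): white plastic pot 36 mm across and 28 mm tall, its lid (the top 10 mm) green, loose in a round seat on one arm of the wheel with 1.5 mm play; this point is the pot centre, 14 mm above its underside
- pot_red_mid (a point): white plastic pot 36 mm across and 28 mm tall, its lid (the top 10 mm) red, loose in a round seat on one arm of the wheel with 1.5 mm play; this point is the pot centre, 14 mm above its underside
- shutter_top (a point): centre of the top of the orange shutter button, 32 mm across, on a grey box 85 x 85 mm and 36 mm tall on the table; the button is pressed straight down
- shutter (a joint): travel of the shutter button (m): 0 up, 0.006 fully down; a spring, fully down at about 5 N, lifts it again
- spare_pot_mid (a point): bystander: spare pot with a white lid on the table, 36 mm across, 28 mm tall; point at its centre
- bottle: bystander: amber bottle on the table, 56 mm across, 130 mm tall; origin under its centre
- slide_box: bystander: blue and white slide box, 87 x 57 x 31 mm; origin under its centre
- screwdriver: bystander: screwdriver 170 mm long lying on the table along its x
- mouse: bystander: black computer mouse about 75 mm long and 31 mm tall on a dark blue pad 4 mm thick
Things that resemble listed ones, but are neither listed nor needed, are in the scene too. What is meant by the part that bears shutter_top is not brown or green, and is the smaller of those in its own colour.

How it is judged:
On the way, in this order (a step that is already met when the one before it is completed fails the run):
1. the blue pot stands still in front of the lens (horizontal distance between pot_blue_mid and view_point below 0.007 m and velocity of joint wheel between -0.08 and 0.08 rad/s and z of pot_blue_mid in the frame of wheel_hub between 0.016 and 0.024 m), for 0.3 s.
2. the shutter button is pressed down with the blue pot in place (horizontal distance between pot_blue_mid and view_point below 0.007 m and value of joint shutter above 0.0045 m), for 0.05 s.
At the end, for the whole second after the job is handed in: the middle of the blue pot is within 7 mm (horizontally) of the point in front of the lens, the wheel is at rest, all four pots sit down in their seats (within 4 mm in height), and the shutter button is up again (less than 1.5 mm down) (all of step 1 and value of joint shutter below 0.0015 m and z of pot_yellow_mid in the frame of wheel_hub between 0.016 and 0.024 m and z of pot_green_mid in the frame of wheel_hub between 0.016 and 0.024 m and z of pot_red_mid in the frame of wheel_hub between 0.016 and 0.024 m); the robot touches nothing.
It fails at once if a pot was lifted out of its seat (z of any of pot_blue_mid, pot_yellow_mid, pot_green_mid, pot_red_mid in the frame of wheel_hub above 0.029 m).
It fails at once if a pot was touched by the robot (more than 1 N) (contact force between any of the fingers, the arm and pot_blue above 1 N or contact force between any of the fingers, the arm and pot_yellow above 1 N or contact force between any of the fingers, the arm and pot_green above 1 N or contact force between any of the fingers, the arm and pot_red above 1 N or contact force between any of the fingers, the arm and spare_pot above 1 N).
It fails at once if the button was pressed with the blue pot not in place (value of joint shutter above 0.003 m and horizontal distance between pot_blue_mid and view_point above 0.01 m).
It fails at once if another thing on the bench was moved by more than 15 mm (distance of any of spare_pot_mid, bottle, slide_box, screwdriver, mouse from where it was at the start of the episode above 0.015 m).
It also fails if it takes over 59 s, if anything falls off the work surface, if the arm or the gripper's body presses on something with over 40 N, if the wrist force passes 120 N, or if a joint passes its speed limit or range.

### The arm

A 6-joint arm with a two-finger parallel gripper is mounted at the origin on the work surface. World frame = base frame: x ahead of the robot, y to its left, z up, the work surface at z = 0. Lengths are in m, angles in rad, forces in N, time in s.
With the tool pointing down it reaches from about 0.25 to 0.85 m from the base axis. Payload 12.5 kg.
Tool frame: the origin (TCP) lies at the very end of the fingers, on their centre line; the grasp point (between the pads) lies 19 mm behind it; z points along the fingers, y is the direction in which the jaws open and shut (so a half turn about z gives the same grasp; the last joint's range is limited). The gripper opens to 93 mm and grips with 3 to 60 N. Pads are 15 mm wide; open, the fingers measure 128 mm over their backs; the gripper's body (75 mm by 188 mm) begins 65 mm behind the grasp point.
Start: joints at [1.079, 0.351, 1.652, -0, 1.139, -0.085], TCP at [0.218, 0.505, 0.219] pointing down, gripper open.
Joint ranges: [-2.75, 2.75], [-0.79, 2.1], [0.01, 2.65], [-1.57, 4.71], [0.07, 3.14], [-2.87, 2.87]. Speed limits (rad/s): [2.22, 2.22, 2.79, 3.14, 3.14, 3.14].

### API

Orientations are given as a unit quaternion [x, y, z, w].
In Python, from workcell import env gives the robot as it stands.
- The arm moves only by the shell command python3 -m jog 'ROWS'. ROWS is JSON, a list of rows, each a list of 5 numbers: the closure, from 0 (fully open) to 1 (shut), then the shift along the world's x, y, z in cm, then the turn about the world's z in degrees. In form: [[claw, tx, ty, tz, roll], ...]. A call has exactly 10 rows; each row is the pose to reach, as a shift and turn from the pose commanded when the call began; what a row does not reach only later rows make up. A row lasts 1/10 s, in which the tool goes at most 50 mm and 8.59 degrees, less where a joint would pass 70% of its speed; a pose out of reach is approached as far as the arm can. A call with a gripper value outside its range is refused whole. The fingers move at their own pace and stop on an object; the grip force is fixed at half the most. Time passes only in rows, so rows that repeat a pose let the fingers close, or fill a call up. It gives the time, the measured TCP pose, the force and the opening at its end, in the units of the state.
- env.sense(): the state, without advancing time (a new reading comes with each control period).
- env.camera(name): name is "side" or "top"; returns a dict with "image" (420x560x3 uint8, blue, green, red), "fx", "fy", "cx", "cy" (pixels), "camera_from_world" (4x4, takes a point from world to camera coordinates). Camera axes: x right, y down, z forward; pixel columns grow to the right and rows downward; lengths in m; the calibration is good to about 2 mm. A picture is of the moment at which its call begins. There is no depth.
- env.job_done(): hands the job in, once; it reports no verdict.
Trained networks look in the newest picture that a camera, given by its name, has taken for a name from the list of things; names that differ only in an ending like _2 or _b are one class to them, and where a whole thing is asked for, a point or a joint stands for the part that bears it (a point fixed in the world has none). Each returns a list of dicts, best first, with "p" (0 to 1); they miss things now and then, are a little off and sometimes report something else, mostly with a low value. They report only what shows in the picture. A call takes as long as a camera call. They do not tell look-alikes from the thing itself.
- env.spot_in(camera, name): "xy" ([column, row] in pixels, amid what is visible of it).
- env.spot_point(camera, name): "xy" ([column, row] in pixels: a listed point, or the origin of a listed thing).
The state is a dict: "time_s": time; "q": joint angles; "joint_velocities": joint speeds; "joint_efforts": joint torques, N m; "ee_pos": TCP position; "eef_rot": TCP orientation; "force": force on the tool from outside, world axes, zero at the start; "wrist_torque": the same for the moment, N m; "width": finger opening in m.
Only numpy, scipy, OpenCV 4.12 (cv2) and the standard library are available. Lean on these libraries where they do the work, as an engineer would, in place of code of your own. Each camera call takes 0.05 s, during which the arm holds its last target.

## Working session

There is one attempt and no reset: what is moved stays moved. The work goes in short steps, Python scripts to look and compute and a shell command to move; the robot and the scene stay as the last step left them, time stands still between calls to the robot, and variables do not carry over. Pictures are saved under pics/ and viewed, and the job is handed in when it is done.

```bash
ls; mkdir -p pics; cat > h.py <<'E'
import numpy as np, cv2
from workcell import env
def shot(n,f):
    c=env.camera(n); cv2.imwrite('pics/'+f,c['image']); return c
def ray(c,uv):
    T=np.array(c['camera_from_world']); R=T[:3,:3]; o=-R.T@T[:3,3]
    d=R.T@np.array([(uv[0]-c['cx'])/c['fx'],(uv[1]-c['cy'])/c['fy'],1]); return o,d
def at_z(c,uv,z):
    o,d=ray(c,uv); return o+d*(z-o[2])/d[2]
def proj(c,p):
    T=np.array(c['camera_from_world']); q=T[:3,:3]@np.array(p)+T[:3,3]
    return [c['fx']*q[0]/q[2]+c['cx'],c['fy']*q[1]/q[2]+c['cy']]
E
python3 - <<'E'
from h import *
np.set_printoptions(precision=4,suppress=True)
hz=dict(wheel_hub=.054,pot_blue_mid=.074,pot_yellow_mid=.074,pot_green_mid=.074,pot_red_mid=.074,shutter_top=.042,view_point=.074,spare_pot_mid=.014,bottle=0,slide_box=0,screwdriver=0.01,mouse=0)
for n in ('top','side'):
    c=shot(n,n+'0.png')
    o,_=ray(c,(0,0)); print(n,o)
    for k,z in hz.items():
        try:
            for d in env.spot_point(n,k)[:4]: print(k,np.round(d['xy'],1),round(d['p'],2),at_z(c,d['xy'],z))
        except Exception as e: print(k,e)
s=env.sense();print(s['time_s'],s['ee_pos'],s['eef_rot'],s['force'])
E
```

```text
pics
top [ 0.3915 -0.0746  1.8842]
wheel_hub [250.  205.2] 0.6 [0.5461 0.0148 0.054 ]
wheel_hub [166.3 256.3] 0.21 [0.3574 0.3237 0.054 ]
pot_blue_mid [233.4 211.6] 0.67 [0.5209 0.0748 0.074 ]
pot_yellow_mid [240.8 191.7] 0.38 [0.5945 0.0478 0.074 ]
pot_green_mid [354.1 177.6] 0.5 [ 0.6461 -0.3714  0.074 ]
pot_green_mid [255.8 216. ] 0.42 [ 0.5045 -0.0076  0.074 ]
pot_red_mid [262.4 197.5] 0.65 [ 0.5728 -0.0319  0.074 ]
shutter_top [240.4 188.5] 0.69 [0.6102 0.0515 0.042 ]
shutter_top [333.1 237.6] 0.61 [ 0.425  -0.2951  0.042 ]
shutter_top [436.4 259.9] 0.55 [ 0.3409 -0.6795  0.042 ]
shutter_top [343. 286.] 0.51 [ 0.2455 -0.3299  0.042 ]
view_point [293.7 248.9] 0.71 [ 0.3834 -0.1464  0.074 ]
view_point [244.1 189.9] 0.56 [0.6012 0.0356 0.074 ]
spare_pot_mid [288.9 252. ] 0.4 [ 0.3715 -0.1305  0.014 ]
bottle [325.2 159.2] 0.55 [ 0.7283 -0.2728  0.    ]
slide_box [355.2 179.2] 0.83 [ 0.6503 -0.3877  0.    ]
slide_box [164.6 260.1] 0.73 [0.3421 0.3417 0.    ]
screwdriver [165.3 258.1] 0.47 [0.3498 0.3369 0.01  ]
mouse [126.2 222.3] 0.8 [0.4862 0.4901 0.    ]
side [-0.3678 -0.9656  1.0
[... 379 characters left out ...]
5 -0.6585  0.042 ]
shutter_top [316.2 252.3] 0.53 [ 0.431  -0.2903  0.042 ]
shutter_top [371.2 270.6] 0.51 [ 0.4871 -0.4485  0.042 ]
shutter_top [278.6 287.2] 0.47 [ 0.2568 -0.3125  0.042 ]
view_point [277.4 178.7] 0.82 [0.5792 0.0287 0.074 ]
view_point [372.1 219.5] 0.37 [ 0.6362 -0.3326  0.074 ]
spare_pot_mid [270.8 242.8] 0.47 [ 0.3846 -0.1448  0.014 ]
bottle [371.3 216.1] 0.85 [ 0.7268 -0.2704  0.    ]
slide_box [384.2 246.6] 0.9 [ 0.6355 -0.3906  0.    ]
screwdriver [170.3 187.6] 0.55 [0.3299 0.3211 0.01  ]
mouse [177.6 157.7] 0.67 [0.4714 0.4833 0.    ]
mouse [283.5 186. ] 0.62 [0.6368 0.0573 0.    ]
1.3 [0.2176 0.5051 0.2186] [ 0.202   0.9794 -0.     -0.    ] [-0.0024  0.4572 -0.5044]
```

View pics/top0.png

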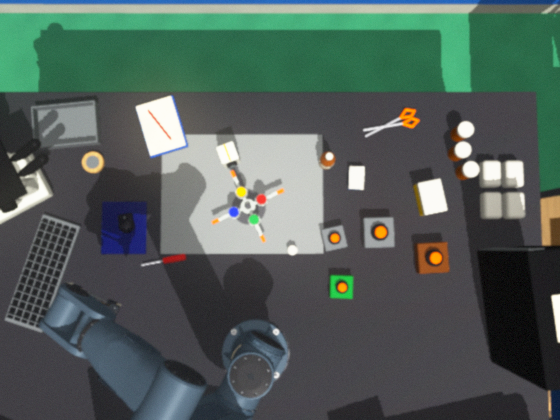

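View pics/side0.png

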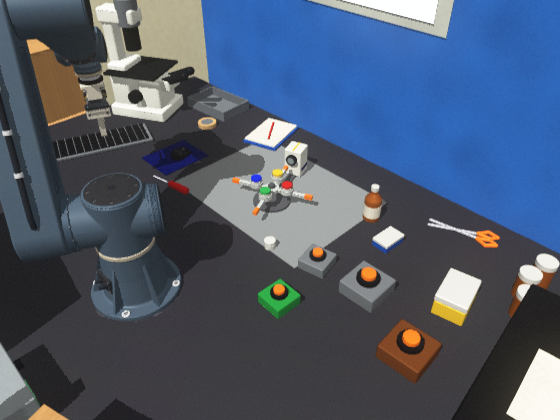

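```bash
python3 - <<'E'
import cv2
a=cv2.imread('pics/top0.png'); cv2.imwrite('pics/top0z.png',cv2.resize(a[140:290,190:390],None,fx=4,fy=4,interpolation=2))
a=cv2.imread('pics/side0.png'); cv2.imwrite('pics/side0z.png',cv2.resize(a[130:330,210:430],None,fx=3,fy=3,interpolation=2)[:600])
E
```

```text
(no output)
```

View pics/top0z.png

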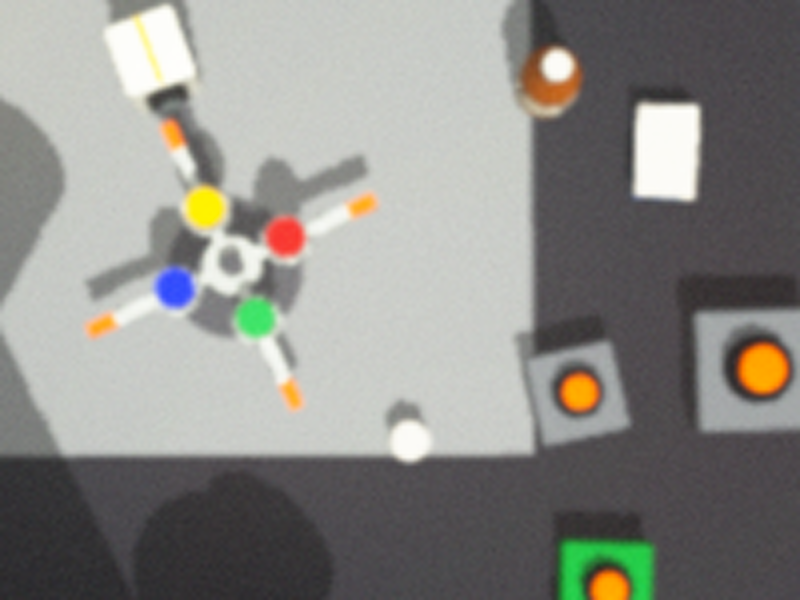

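View pics/side0z.png

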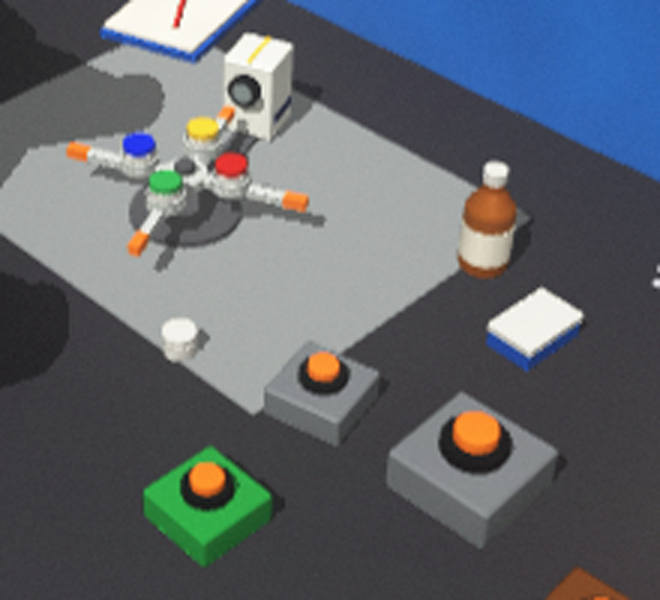

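The orange buttons in the top view are at (334,238) on a small grey box, (380,232) on a larger grey box, (343,287) on a green box and (436,258) on a brown box. The small grey one at (334,238) fits: it is neither brown nor green and is the smaller of the two greys. In the picture the lens is at about (233,165), yellow faces it, and blue is next counter-clockwise, so the wheel needs about 90° clockwise. I'll measure this properly.

```bash
cat > m.py <<'E'
from h import *
np.set_printoptions(precision=4,suppress=True)
def blobs(img,h0,h1,s=110,v=90,box=None,amin=8):
    hsv=cv2.cvtColor(img,cv2.COLOR_BGR2HSV); m=cv2.inRange(hsv,(h0,s,v),(h1,255,255))
    if box:
        k=np.zeros_like(m); x0,y0,x1,y1=box; k[y0:y1,x0:x1]=255; m&=k
    n,l,st,ce=cv2.connectedComponentsWithStats(m)
    return [(ce[i],st[i,4]) for i in range(1,n) if st[i,4]>=amin]
def wheel(c,box=(190,150,300,260),verbose=True):
    P={}
    for k,(a,b) in dict(blue=(105,130),yellow=(25,35),green=(45,85),red=(0,6),orange=(7,22)).items():
        P[k]=[(at_z(c,ce,.06 if k=='orange' else .0875)[:2],ar,ce) for ce,ar in blobs(c['image'],a,b,box=box)]
    if verbose:
        for k in P:
            for p in P[k]: print(k,p)
    return P
E
python3 - <<'E'
from m import *
for n,box in (('top',(190,150,300,260)),('side',(225,165,320,222))):
    c=shot(n,n+'1.png'); print(n); P=wheel(c,box)
    try:
        big={k:max(P[k],key=lambda t:t[1])[0] for k in ('blue','yellow','green','red')}
        print('centre',np.mean(list(big.values()),0),(big['blue']+big['red'])/2,(big['yellow']+big['green'])/2)
        h=np.mean(list(big.values()),0)
        for k,p in big.items(): d=p-h; print(k,np.hypot(*d),np.degrees(np.arctan2(d[1],d[0])))
    except Exception as e: print(e)
    print('lines', blobs(c['image'],20,35,s=60,box=(210,135,310,180),amin=2), at_z(c,(0,0),0)[:0])
    print('button')
    for ce,a in blobs(c['image'],5,22,box=(300,220,350,265),amin=10): print(ce,a,at_z(c,ce,.042))
c=env.camera('top')
a=c['image']; cv2.imwrite('pics/cam.png',cv2.resize(a[135:185,205:265],None,fx=12,fy=12,interpolation=2))
cv2.imwrite('pics/but.png',cv2.resize(a[215:265,310:400],None,fx=8,fy=8,interpolation=2))
E
```

```text
top
blue (array([0.5205, 0.0744]), np.int32(73), array([233.2055, 211.4521]))
yellow (array([0.5937, 0.0463]), np.int32(76), array([240.9474, 191.5   ]))
green (array([0.4932, 0.0005]), np.int32(64), array([253.4531, 218.875 ]))
red (array([ 0.5673, -0.0267]), np.int32(76), array([260.8816, 198.6447]))
orange (array([0.6663, 0.0778]), np.int32(31), array([233.0323, 172.9677]))
orange (array([ 0.5984, -0.0971]), np.int32(25), array([280., 191.]))
orange (array([0.4872, 0.1444]), np.int32(25), array([214.88, 221.  ]))
orange (array([ 0.4229, -0.0313]), np.int32(22), array([262.3636, 238.2727]))
centre [0.5437 0.0236] [0.5439 0.0239] [0.5434 0.0234]
blue 0.055811276651027315 114.51119995718756
yellow 0.054948593070952914 24.383608464207178
green 0.055548747953680824 -155.35707124661263
red 0.05556444124272631 -64.86994373256633
lines [(array([226.1739, 150.3913]), np.int32(23))] []
button
[334.5 237.5] 88 [ 0.4253 -0.3003  0.042 ]
side
blue (array([0.5177, 0.0701]), np.int32(71), array([255.831 , 177.6056]))
yellow (array([0.5935, 0.0451]), np.int32(43), array([277.0698, 171.8837]))
gre
[... 223 characters left out ...]
)
orange (array([0.6085, 0.0545]), np.int32(9), array([278.3333, 175.6667]))
orange (array([0.4826, 0.1391]), np.int32(37), array([235.2432, 180.027 ]))
orange (array([ 0.5932, -0.103 ]), np.int32(47), array([307.9787, 196.8085]))
orange (array([ 0.4196, -0.0375]), np.int32(39), array([255.6154, 210.641 ]))
centre [0.5417 0.0201] [0.5413 0.0195] [0.542  0.0208]
blue 0.05541077065887154 115.60973461425628
yellow 0.057504052499953606 25.748769410931818
green 0.056295615039703276 -155.15220105465403
red 0.05631199509787628 -65.62480247648391
lines [(array([295.8095, 145.9524]), np.int32(21)), (array([277.0633, 172.6582]), np.int32(79))] []
button
[317.1398 252.0108] 93 [ 0.4339 -0.2914  0.042 ]
```

View pics/cam.png

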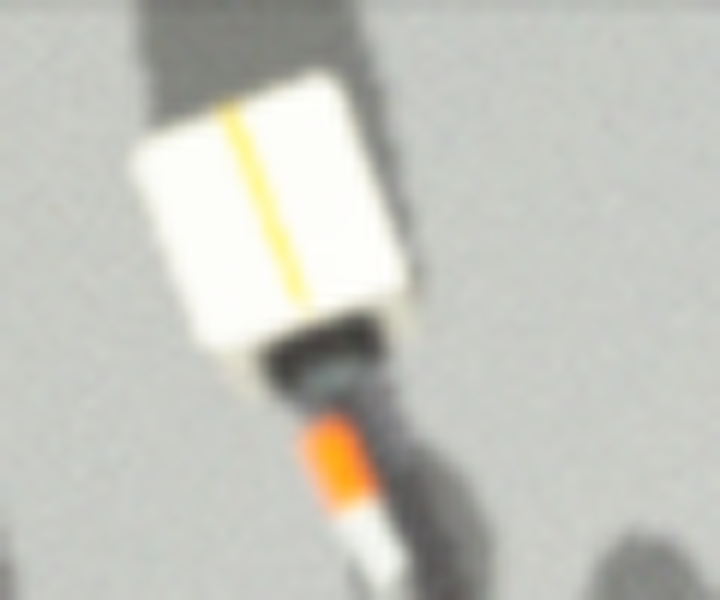

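View pics/but.png

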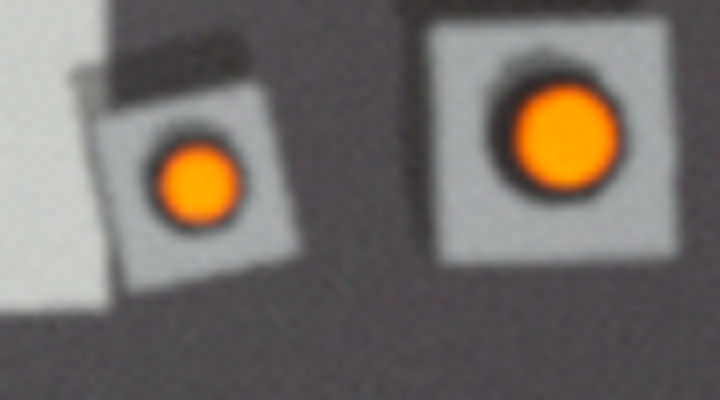

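```bash
python3 - <<'E'
from m import *
t=env.camera('top'); s=env.camera('side')
def tri(a,b):
    o1,d1=ray(t,a);o2,d2=ray(s,b); d1/=np.linalg.norm(d1);d2/=np.linalg.norm(d2)
    k=np.linalg.lstsq(np.stack([d1,-d2],1),o2-o1,rcond=None)[0]; p,q=o1+k[0]*d1,o2+k[1]*d2
    return (p+q)/2,np.linalg.norm(p-q)
print('button',tri((334.5,237.5),(317.1,251.5)))
for a,b in (((233.2,211.45),(255.8,177.6)),((253.45,218.9),(264.6,190)),((260.9,198.6),(286.7,184.4))): print(tri(a,b))
h=np.array([.5437,.0236])
p=at_z(t,(224.0,143.75),.108)[:2];q=at_z(t,(230.4,160.4),.108)[:2]
print('line',p,q,np.linalg.norm(p-q))
for v in (p-q,(p+q)/2-h,p-h,q-h): print(np.hypot(*v),np.degrees(np.arctan2(v[1],v[0])))
a=s['image'][125:185,265:325]; cv2.imwrite('pics/cams.png',cv2.resize(a,None,fx=9,fy=9,interpolation=2))
ps=at_z(s,(295.8,145.95),.108)[:2]; v=ps-np.array([.5417,.0201]); print('side line mid',ps,np.hypot(*v),np.degrees(np.arctan2(v[1],v[0])))
E
```

```text
button (array([ 0.425 , -0.2987,  0.0548]), np.float64(0.00016977807394565186))
(array([0.521 , 0.0746, 0.0837]), np.float64(0.0006090925318398964))
(array([0.4935, 0.0004, 0.0842]), np.float64(0.0006675099692733646))
(array([ 0.5682, -0.027 ,  0.0839]), np.float64(0.0011107927840520193))
line [0.7665 0.1071] [0.7052 0.0835] 0.06570118327436879
0.06570118327436879 21.003366893904143
0.20512588712459523 20.465134627856255
0.23797522938975188 20.53943224836979
0.17227702132329037 20.362503425801634
side line mid [0.7385 0.0977] 0.21154351509311087 21.528359923731124
```

View pics/cams.png

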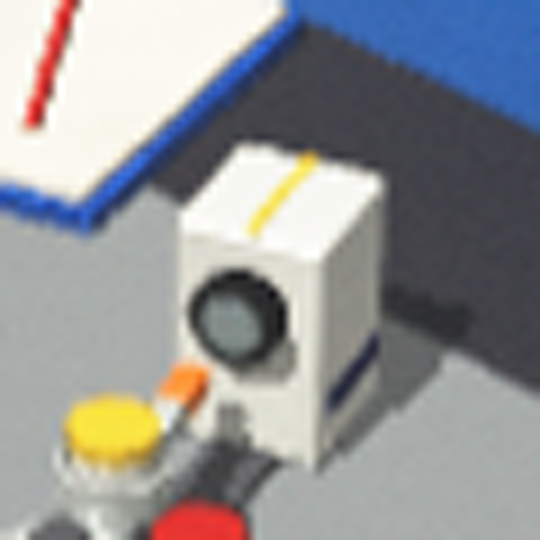

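Measured: hub about (0.543, 0.0225), lens direction about 20.7°, blue arm about 114.7°, so the wheel needs about −94°. The button is at (0.425, −0.299) with its top at z≈0.055. The enlarged crop shows the smaller grey box with its orange button. I'll push the green arm clockwise from its counter-clockwise side with the fingers closed, starting near (0.450, −0.056).

```bash
python3 -m jog '[[1,4,-9,0,-7],[1,8,-18,0,-14],[1,12,-27,0,-21],[1,16,-36,0,-27],[1,20,-45,0,-27],[1,23.2,-56.1,0,-27],[1,23.2,-56.1,0,-27],[1,23.2,-56.1,0,-27],[1,23.2,-56.1,0,-27],[1,23.2,-56.1,0,-27]]'; python3 -c "
from workcell import env
s=env.sense();print(s)"
```

```text
time_s: 2.55
ee_pos: [0.4109, 0.0419, 0.219]
eef_rot: [0.425, 0.905, 0.0, 0.0]
force: [1.7, 0.5, -0.2]
width: 0.0178
{'time_s': 2.55, 'q': array([-1.13375554e-02,  9.55451712e-02,  1.97968752e+00,  8.29483953e-05,
        1.06538085e+00, -7.04051655e-01]), 'joint_velocities': array([-1.16425439,  0.21670237, -0.24623426, -0.00214769,  0.02124088,
       -1.15842265]), 'joint_efforts': array([  8.4061709 , -36.53135777, -24.41372752,  -0.07720746,
         0.24068339,   1.85021382]), 'ee_pos': array([0.41086098, 0.04186478, 0.21899497]), 'eef_rot': array([4.25089824e-01, 9.05151037e-01, 2.36087446e-04, 4.30399740e-04]), 'force': array([ 1.65947548,  0.54958359, -0.17026131]), 'wrist_torque': array([ 0.03819566,  0.00862827, -0.01284034]), 'width': 0.017809448314667704}
```

```bash
python3 -m jog '[[1,0,0,0,0],[1,0,0,0,0],[1,0,0,0,0],[1,0,0,0,0],[1,0,0,0,0],[1,0,0,0,0],[1,0,0,0,0],[1,0,0,0,0],[1,0,0,0,0],[1,0,0,0,0]]'
```

```text
time_s: 3.55
ee_pos: [0.4104, 0.0439, 0.2186]
eef_rot: [0.425, 0.905, -0.0, 0.0]
force: [0.2, 0.1, -0.4]
width: 0.0003
```

```bash
python3 -m jog '[[1,2,-5,0,0],[1,4,-10,0,0],[1,4,-10,0,0],[1,4,-10,-3,0],[1,4,-10,-6,0],[1,4,-10,-9,0],[1,4,-10,-12,0],[1,4,-10,-15,0],[1,4,-10,-17.7,0],[1,4,-10,-17.7,0]]'; python3 - <<'E'
from m import *
t=shot('top','t2.png');s=shot('side','s2.png');P=wheel(t,(190,150,300,260))
cv2.imwrite('pics/t2z.png',cv2.resize(t['image'][150:270,190:340],None,fx=5,fy=5,interpolation=2))
cv2.imwrite('pics/s2z.png',cv2.resize(s['image'][130:270,200:350],None,fx=4,fy=4,interpolation=2))
e=env.sense();print(e['ee_pos'],e['force'])
E
```

```text
time_s: 4.55
ee_pos: [0.4485, -0.0553, 0.0393]
eef_rot: [0.425, 0.905, -0.001, -0.003]
force: [-0.2, 0.4, 0.5]
width: 0.0004
blue (array([0.5209, 0.0744]), np.int32(78), array([233.2179, 211.359 ]))
yellow (array([0.5828, 0.0523]), np.int32(13), array([239.3077, 194.4615]))
red (array([ 0.5662, -0.0269]), np.int32(70), array([260.9571, 198.9429]))
orange (array([0.6658, 0.0777]), np.int32(26), array([233.0769, 173.1154]))
orange (array([ 0.5987, -0.0975]), np.int32(26), array([280.1154, 190.9231]))
orange (array([0.4869, 0.1444]), np.int32(26), array([214.8846, 221.0769]))
[ 0.4504 -0.0558  0.0421] [ 0.1486 -0.9583  1.1118]
```

View pics/t2z.png

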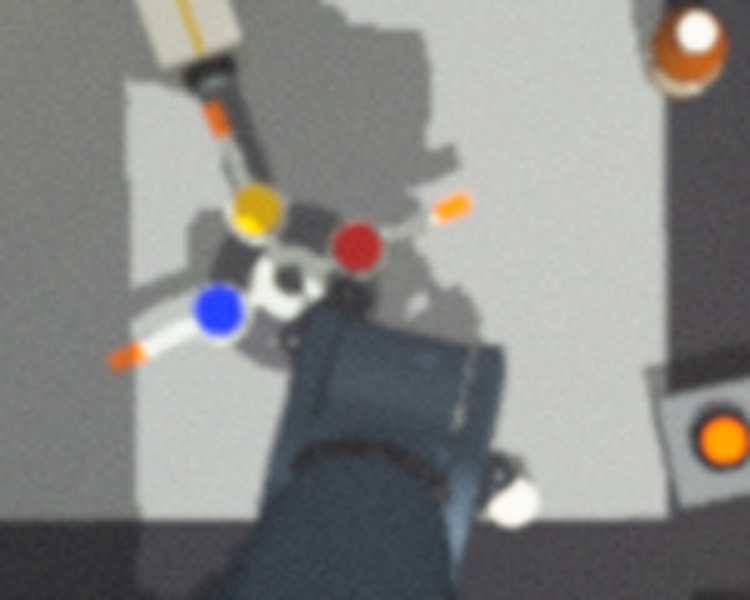

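View pics/s2z.png

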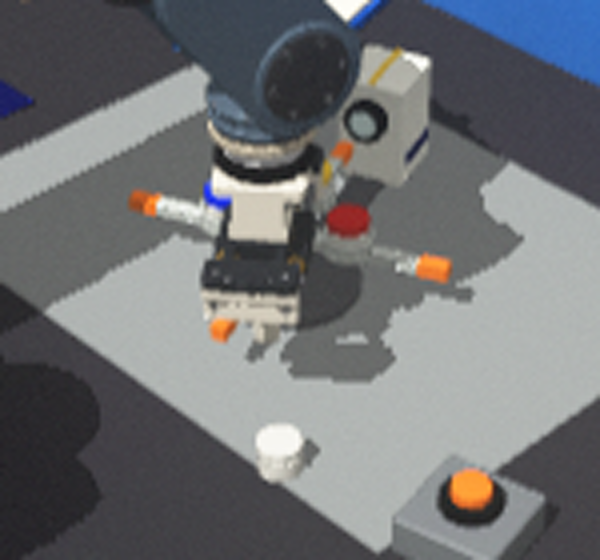

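```bash
python3 - <<'E'
import numpy as np
h=np.array([.543,.0225]);r=.122
f=lambda a:h+r*np.array([np.cos(np.radians(a)),np.sin(np.radians(a))])
p0=np.array([.4504,-.0558])
for a in range(216,115,-4): print(a,np.round((f(a)-p0)*100,1),a-220)
E
```

```text
216 [-0.6  0.7] -4
212 [-1.1  1.4] -8
208 [-1.5  2.1] -12
204 [-1.9  2.9] -16
200 [-2.2  3.7] -20
196 [-2.5  4.5] -24
192 [-2.7  5.3] -28
188 [-2.8  6.1] -32
184 [-2.9  7. ] -36
180 [-2.9  7.8] -40
176 [-2.9  8.7] -44
172 [-2.8  9.5] -48
168 [-2.7 10.4] -52
164 [-2.5 11.2] -56
160 [-2.2 12. ] -60
156 [-1.9 12.8] -64
152 [-1.5 13.6] -68
148 [-1.1 14.3] -72
144 [-0.6 15. ] -76
140 [-0.1 15.7] -80
136 [ 0.5 16.3] -84
132 [ 1.1 16.9] -88
128 [ 1.7 17.4] -92
124 [ 2.4 17.9] -96
120 [ 3.2 18.4] -100
116 [ 3.9 18.8] -104
```

```bash
python3 -m jog '[[1,-0.6,0.7,0,-4],[1,-1.1,1.4,0,-8],[1,-1.5,2.1,0,-12],[1,-1.9,2.9,0,-16],[1,-2.2,3.7,0,-20],[1,-2.5,4.5,0,-24],[1,-2.7,5.3,0,-28],[1,-2.8,6.1,0,-32],[1,-2.9,7.0,0,-36],[1,-2.9,7.8,0,-40]]'; python3 - <<'E'
from m import *
t=shot('top','t3.png');P=wheel(t,(190,150,300,260))
e=env.sense();print(e['ee_pos'],e['force'],e['eef_rot'])
h=np.array([.5437,.0236])
for k in P:
    for p in P[k]: d=p[0]-h; print(k,np.hypot(*d),np.degrees(np.arctan2(d[1],d[0])))
E
```

```text
time_s: 5.65
ee_pos: [0.4222, 0.0223, 0.0433]
eef_rot: [0.71, 0.704, 0.001, 0.001]
force: [0.1, -0.4, 0.5]
width: 0.0005
blue (array([0.5498, 0.0788]), np.int32(72), array([232.0278, 203.4722]))
green (array([0.4802, 0.029 ]), np.int32(29), array([245.6207, 222.4483]))
red (array([ 0.5383, -0.0311]), np.int32(77), array([262.0909, 206.5325]))
orange (array([0.6759, 0.0088]), np.int32(29), array([251.5517, 170.3793]))
orange (array([0.5579, 0.1555]), np.int32(25), array([212., 202.]))
orange (array([ 0.5274, -0.108 ]), np.int32(25), array([283., 210.]))
[0.4222 0.023  0.0433] [-0.7707  0.1863 -0.9096] [0.7114 0.7028 0.0009 0.0009]
blue 0.05555513504731519 83.7184520419029
green 0.06373007518560432 175.11546308901157
red 0.05493919454771128 -95.64669089598574
orange 0.1330725577034441 -6.381487399988838
orange 0.13265746894250116 83.87291958463501
orange 0.13257671973773086 -97.04087114376998
```

```bash
python3 -m jog '[[1,0,0.9,0,-4],[1,0.1,1.7,0,-8],[1,0.2,2.6,0,-12],[1,0.4,3.4,0,-16],[1,0.7,4.2,0,-20],[1,1.0,5.0,0,-24],[1,1.4,5.8,0,-28],[1,1.8,6.5,0,-32],[1,2.3,7.2,0,-36],[1,2.8,7.9,0,-40]]'; cat > w.py <<'E'
from m import *
import sys
t=shot('top',sys.argv[1]);P=wheel(t,(190,150,300,260),False)
e=env.sense();print(e['ee_pos'],e['force'],e['eef_rot'])
h=np.array([.5437,.0236])
for k in P:
    for p in P[k]: d=p[0]-h; print(k,p[1],p[0],np.hypot(*d),np.degrees(np.arctan2(d[1],d[0])))
d=e['ee_pos'][:2]-np.array([.543,.0225]);print('finger',np.hypot(*d),np.degrees(np.arctan2(d[1],d[0])))
E
python3 w.py t4.png
```

```text
time_s: 6.7
ee_pos: [0.4501, 0.1012, 0.043]
eef_rot: [0.908, 0.42, 0.001, 0.0]
force: [-0.2, -0.2, -0.2]
width: 0.0001
[0.4511 0.1019 0.0432] [-0.2584  0.1223  0.5258] [0.9086 0.4178 0.0014 0.0004]
blue 75 [0.5837 0.0616] 0.05516436909531627 43.574276534339155
yellow 77 [ 0.5815 -0.017 ] 0.05549831335246882 -47.060303646125995
red 77 [ 0.5042 -0.0154] 0.055494665107000886 -135.34468424867666
orange 28 [0.6396 0.1163] 0.13338226328559644 44.01574147128628
orange 25 [ 0.6347 -0.0723] 0.1321950950677323 -46.50770558539224
orange 22 [ 0.4475 -0.0688] 0.1334472022952638 -136.15620074101633
finger 0.12143598463456505 139.18013536019035
```

```bash
python3 -m jog '[[1,0.6,0.6,0,-4],[1,1.2,1.2,0,-8],[1,1.8,1.7,0,-12],[1,2.5,2.2,0,-16],[1,2.9,2.4,0,-18],[1,3.1,2.6,0,-19],[1,3.3,2.7,0,-20],[1,3.3,2.7,0,-20],[1,3.3,2.7,0,-20],[1,3.3,2.7,0,-20]]'; python3 w.py t5.png
```

```text
time_s: 7.75
ee_pos: [0.4824, 0.1278, 0.0417]
eef_rot: [0.967, 0.256, 0.0, -0.0]
force: [0.2, 1.0, -0.8]
width: 0.0004
[0.4824 0.1279 0.0417] [-0.1482 -0.1665 -0.3531] [ 0.9666  0.2564  0.     -0.    ]
blue 79 [0.5951 0.0459] 0.05608415815581575 23.48221431120037
yellow 75 [ 0.5651 -0.028 ] 0.05583257619919717 -67.48809876200478
green 13 [0.5092 0.0774] 0.06387617218858796 122.66131000449404
red 76 [0.4928 0.0012] 0.055602933998155024 -156.20750357962697
orange 35 [0.6654 0.0766] 0.1326952786724609 23.524739642034916
orange 24 [ 0.596 -0.098] 0.13237800740653077 -66.71611696742856
orange 25 [ 0.4211 -0.0295] 0.13364382420545873 -156.56962363777188
finger 0.12155599418368124 119.9237017743097
```

```bash
python3 -m jog '[[1,0.1,0.1,0,-1],[1,0.2,0.1,0,-1],[1,0.3,0.2,0,-2],[1,0.4,0.2,0,-3],[1,0.5,0.3,0,-3],[1,0.5,0.3,0,-3],[1,0.5,0.3,0,-3],[1,0.5,0.3,0,-3],[1,0.5,0.3,0,-3],[1,0.5,0.3,0,-3]]'; python3 w.py t6.png
```

```text
time_s: 8.8
ee_pos: [0.4874, 0.1309, 0.0417]
eef_rot: [0.973, 0.231, 0.0, -0.0]
force: [-0.4, 0.9, -0.6]
width: 0.0005
[0.4875 0.1309 0.0417] [ 0.7553 -0.0248 -0.1874] [ 0.973   0.2308  0.     -0.    ]
blue 82 [0.5956 0.0443] 0.05583555357740964 21.764086189682065
yellow 75 [ 0.5624 -0.0287] 0.05554373143024494 -70.3474647569241
green 13 [0.5135 0.0799] 0.06392429362873461 118.23735533282901
red 79 [0.4916 0.0038] 0.055701234893320226 -159.21776973222512
orange 41 [0.6685 0.0715] 0.13368590848828804 20.99846692448924
orange 25 [ 0.5909 -0.1008] 0.13301777732188483 -69.22610475698451
orange 23 [ 0.4196 -0.0236] 0.13279120415953183 -159.19812341938325
finger 0.12183080658170203 117.1251182011348
```

The arm is now at 20.8–21°, against a lens direction of 20.7°. I'll back off, rise and check.

```bash
python3 -m jog '[[1,-0.9,-0.5,0,0],[1,-1.8,-0.9,0,0],[1,-2.7,-1.4,0,0],[1,-2.7,-1.4,4,0],[1,-2.7,-1.4,8,0],[1,-2.7,-1.4,12,0],[1,-5,-5,15,0],[1,-5,-10,15,0],[1,-5,-15,15,0],[1,-5,-20,15,0]]'; python3 -m jog '[[1,0,-5,0,0],[1,0,-10,0,0],[1,0,-15,0,0],[1,0,-20,0,0],[1,0,-20,0,0],[1,0,-20,0,0],[1,0,-20,0,0],[1,0,-20,0,0],[1,0,-20,0,0],[1,0,-20,0,0]]';  python3 w.py t7.png; python3 - <<'E'
from m import *
s=shot('side','s7.png')
t=env.camera('top')
for n,c in (('t7z',t),('s7z',s)):
    y0,x0=(130,190) if n[0]=='t' else (125,210)
    cv2.imwrite('pics/%s.png'%n,cv2.resize(c['image'][y0:y0+130,x0:x0+150],None,fx=4,fy=4,interpolation=2))
P=wheel(s,(225,165,320,222),False)
h=np.array([.5417,.0201])
for k in P:
    for p in P[k]: d=p[0]-h; print(k,p[1],p[0],np.hypot(*d),np.degrees(np.arctan2(d[1],d[0])))
for n,c in (('top',t),('side',s)):
    for k in ('shutter_top',):
        for d in env.spot_point(n,k): print(n,d['xy'],d['p'])
E
```

```text
time_s: 9.85
ee_pos: [0.4363, -0.0693, 0.192]
eef_rot: [0.973, 0.231, 0.0, 0.0]
force: [1.4, 0.2, 0.7]
width: 0.0003
time_s: 10.85
ee_pos: [0.4376, -0.2669, 0.1918]
eef_rot: [0.973, 0.231, 0.0, 0.0]
force: [-0.5, -0.4, 0.3]
width: 0.0002
[ 0.4376 -0.267   0.1917] [-0.3401 -0.1381  0.3238] [0.9729 0.2313 0.     0.    ]
blue 69 [0.5959 0.0433] 0.05580789660425956 20.63669151809095
yellow 34 [ 0.5583 -0.0359] 0.061275678229840425 -76.24706816113655
green 61 [0.523  0.0751] 0.05548217240662442 111.95774540898617
red 78 [0.4918 0.0038] 0.05552126057281321 -159.0682988350861
orange 34 [0.6678 0.0715] 0.1329856292825392 21.107056857642267
orange 25 [ 0.5909 -0.1008] 0.13301777732188483 -69.22610475698451
orange 29 [0.4957 0.1476] 0.13295542344550015 111.18082922346409
orange 23 [ 0.4196 -0.0236] 0.13279120415953183 -159.19812341938325
finger 0.3081401511886075 -110.0095257478885
blue 38 [0.5869 0.0438] 0.05098050508061888 27.64328514587669
yellow 18 [ 0.557  -0.0382] 0.06024873069658895 -75.29912762789635
green 57 [0.5208 0.071 ] 0.05504442424464974 112.34024277305666
red 70 [ 0.4885 -0.0014] 0.05743542177868746 -157.98708957236494
orange 33 [0.4906 0.1416] 0.13179426912906586 112.80842617702224
orange 49 [ 0.6772 -0.0365] 0.14687324993910852 -22.680207312871012
orange 17 [0.6013 0.0023] 0.062230386307489526 -16.623899148362355
orange 32 [ 0.5837 -0.1015] 0.12868273602593072 -70.93699850578818
orange 40 [ 0.4149 -0.0302] 0.13644735550131257 -158.34806077275388
top [379.9, 234.8] 0.61
top [436.7, 258.7] 0.48
top [342.5, 281.6] 0.41
side [371.9, 269.4] 0.64
side [281.5, 288.1] 0.54
side [415.5, 336.9] 0.53
side [319.3, 252.4] 0.43
```

View pics/t7z.png

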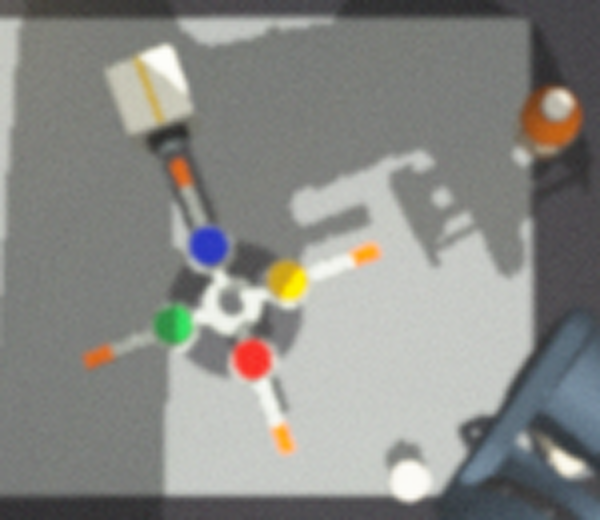

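View pics/s7z.png

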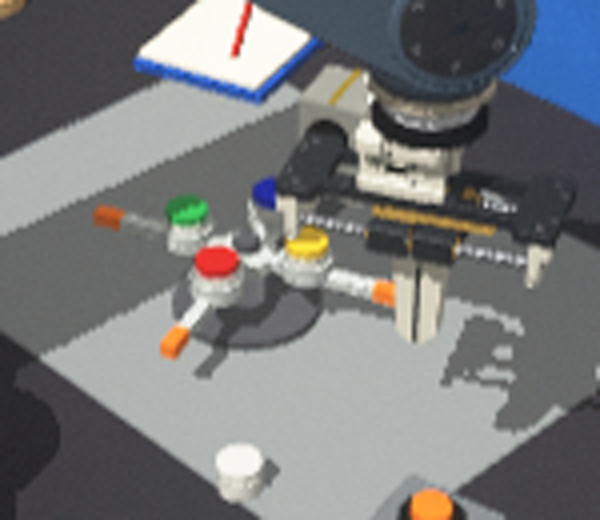

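The blue pot stands in line with the lens: in the crop, blue at (208,247), lens at (168,140), all four pots seated. Next, hover over the small grey button.

```bash
python3 -m jog '[[1,-1.2,-3.2,0,0],[1,-1.2,-3.2,-4,0],[1,-1.2,-3.2,-7,0],[1,-1.2,-3.2,-10,0],[1,-1.2,-3.2,-11.5,0],[1,-1.2,-3.2,-12.5,0],[1,-1.2,-3.2,-12.5,0],[1,-1.2,-3.2,-12.5,0],[1,-1.2,-3.2,-12.5,0],[1,-1.2,-3.2,-12.5,0]]'; python3 - <<'E'
from m import *
s=shot('side','s8.png'); t=shot('top','t8.png')
cv2.imwrite('pics/s8z.png',cv2.resize(s['image'][190:290,260:380],None,fx=5,fy=5,interpolation=2))
P=wheel(t,(190,150,300,260),False); print(P['blue'],env.sense()['force'],env.sense()['ee_pos'])
E
```

```text
time_s: 12.1
ee_pos: [0.4258, -0.2998, 0.0674]
eef_rot: [0.973, 0.231, 0.0, 0.001]
force: [0.5, 0.6, -0.1]
width: 0.0004
[(array([0.5956, 0.0436]), np.int32(70), array([241.7   , 190.9857]))] [-0.5374 -0.3711 -0.2917] [ 0.4257 -0.2997  0.0672]
```

View pics/s8z.png

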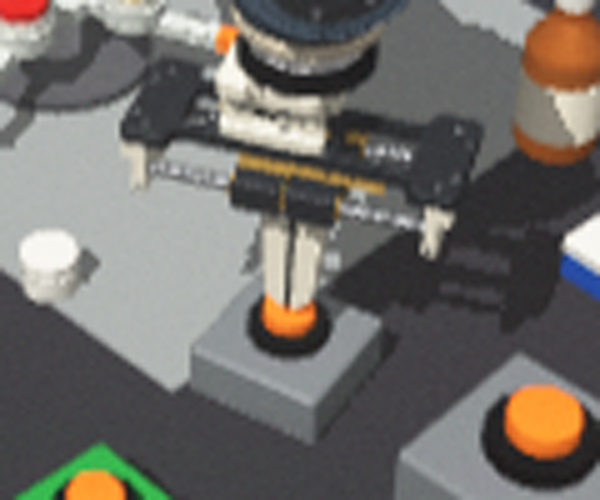

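The fingertips are centred just above the button. Pressing in small steps and watching the force.

```bash
python3 -m jog '[[1,0,0,-0.2,0],[1,0,0,-0.4,0],[1,0,0,-0.6,0],[1,0,0,-0.8,0],[1,0,0,-1.0,0],[1,0,0,-1.0,0],[1,0,0,-1.0,0],[1,0,0,-1.0,0],[1,0,0,-1.0,0],[1,0,0,-1.0,0]]'
```

```text
time_s: 13.2
ee_pos: [0.4254, -0.2995, 0.0567]
eef_rot: [0.973, 0.231, -0.0, -0.0]
force: [-0.7, 1.1, 1.6]
width: 0.0005
```

```bash
python3 -m jog '[[1,0,0,-0.1,0],[1,0,0,-0.2,0],[1,0,0,-0.3,0],[1,0,0,-0.3,0],[1,0,0,-0.3,0],[1,0,0,-0.3,0],[1,0,0,-0.3,0],[1,0,0,-0.3,0],[1,0,0,-0.3,0],[1,0,0,-0.3,0]]'; python3 -m jog '[[1,0,0,-0.1,0],[1,0,0,-0.2,0],[1,0,0,-0.3,0],[1,0,0,-0.3,0],[1,0,0,-0.3,0],[1,0,0,-0.3,0],[1,0,0,-0.3,0],[1,0,0,-0.3,0],[1,0,0,-0.3,0],[1,0,0,-0.3,0]]'
```

```text
time_s: 14.2
ee_pos: [0.4254, -0.2995, 0.0536]
eef_rot: [0.973, 0.231, -0.0, -0.0]
force: [-1.7, 1.0, 4.2]
width: 0.0005
time_s: 15.2
ee_pos: [0.4255, -0.2996, 0.0519]
eef_rot: [0.973, 0.231, 0.0, 0.0]
force: [-7.3, 5.5, 24.1]
width: 0.0004
```

The force jumped to 24 N, far above the 5 N spring, so the button is bottomed out. Releasing and retreating upward.

```bash
python3 -m jog '[[1,0,0,0.3,0],[1,0,0,0.8,0],[1,0,0,2,0],[1,0,0,5,0],[1,0,0,9,0],[1,0,0,13,0],[1,-5,-5,13,0],[1,-10,-9,13,0],[1,-10,-9,13,0],[1,-10,-9,13,0]]';python3 w.py t9.png; python3 - <<'E'
from m import *
s=shot('side','s9.png'); t=env.camera('top')
for ce,a in blobs(s['image'],5,22,box=(300,220,350,265),amin=10): print('side button',ce,a)
cv2.imwrite('pics/s9z.png',s['image'][120:320,180:460].repeat(2,0).repeat(2,1))
print(env.sense()['force'])
E
```

```text
time_s: 16.2
ee_pos: [0.323, -0.3917, 0.1813]
eef_rot: [0.973, 0.229, -0.0, 0.001]
force: [-0.1, 1.0, 0.7]
width: 0.0005
[ 0.3244 -0.3905  0.1811] [ 0.7755 -0.6184 -0.1976] [0.9733 0.2294 0.0001 0.0003]
blue 70 [0.5956 0.0436] 0.05561583058806524 21.043992543556698
green 60 [0.523  0.0753] 0.05567860952355908 111.7935433702525
red 75 [0.4911 0.0031] 0.056459404709904674 -158.76289701143813
orange 33 [0.6682 0.0716] 0.13340034223737482 21.10462769319755
orange 24 [ 0.5912 -0.1008] 0.13312960318941575 -69.10087941564682
orange 8 [ 0.5667 -0.0426] 0.07011523217281677 -70.82573904450446
orange 28 [0.4954 0.1474] 0.13290953739243544 111.29428690856203
orange 23 [ 0.4196 -0.0236] 0.13279120415953183 -159.19812341938325
finger 0.467305742348788 -117.89371284254659
side button [322.3918 224.0722] 97
side button [315.4412 254.2353] 34
[-0.4062  1.2308 -1.0294]
```

View pics/s9z.png

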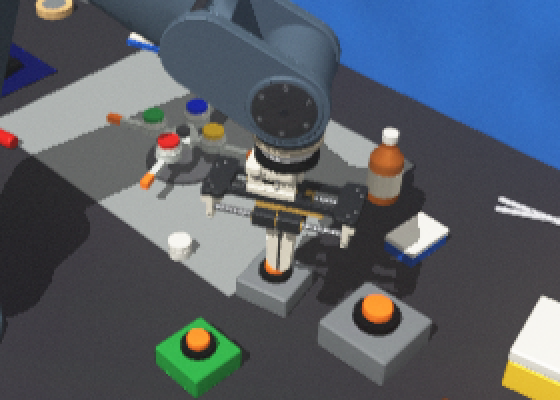

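View pics/t9.png

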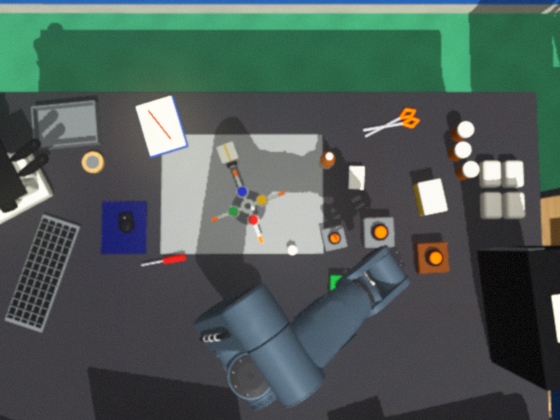

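```bash
python3 -m jog '[[1,0,0,3,0],[1,0,0,6,0],[1,0,0,9,0],[1,0,0,12,0],[1,0,0,15,0],[1,0,0,15,0],[1,0,0,15,0],[1,0,0,15,0],[1,0,0,15,0],[1,0,0,15,0]]'; python3 - <<'E'
from m import *
s=shot('side','s10.png')
for ce,a in blobs(s['image'],5,22,box=(300,235,350,265),amin=10): print('side button',ce,a)
cv2.imwrite('pics/s10z.png',cv2.resize(s['image'][150:290,220:400],None,fx=4,fy=4))
e=env.sense();print(e['force'],np.abs(e['joint_velocities']).max())
E
```

```text
time_s: 17.35
ee_pos: [0.3254, -0.3893, 0.3299]
eef_rot: [0.973, 0.231, -0.0, -0.001]
force: [-0.4, 0.1, -0.1]
width: 0.0006
side button [317.2021 252.    ] 94
[ 0.0852 -0.04   -0.6998] 0.005131610600792619
```

View pics/s10z.png

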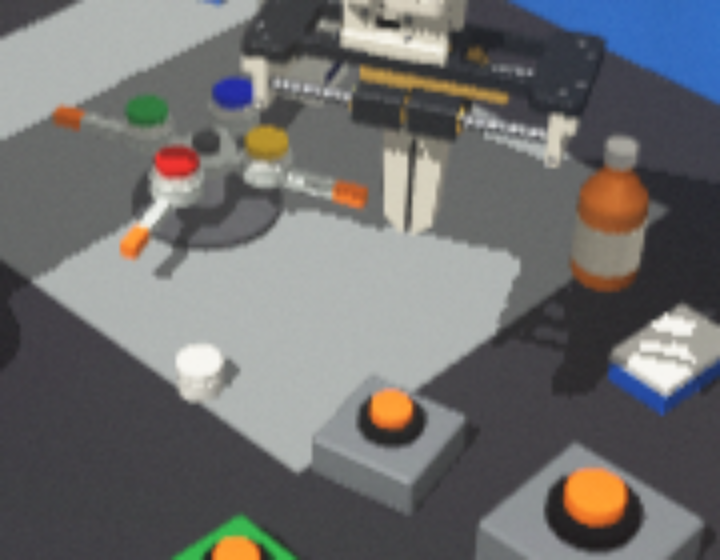

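The button is fully up again: its centroid is at (317.2,252.0), where it was at the start. The pots are seated and the blue pot is in place, so I'm handing in.

```bash
python3 -c "
from workcell import env
print(env.job_done())"
```

```text
the job is handed in; nothing more can be done
None
```

I turned the wheel about 94° clockwise by pushing the green pot's arm, until the blue pot faced the lens. I then pressed the orange button on the smaller grey box, let it come back up, and handed the job in at about 17.4 s. No verdict was reported.

- **Blue pot:** the last top picture put it at 21.0° and its arm tip at 21.1°, against a lens direction of about 20.7°. That is under 1 mm off at the pot.
- **Button press:** the force reached 24 N with the tool about 6 mm below first contact, so the button was bottomed out against its 5 N spring. Afterwards its image centre was back where it started, to within a tenth of a pixel.
- **Bench:** all four pots look seated, nothing else looks moved, and the arm ended well clear.

**Disagreements:**
- The side camera put the lens direction about 1° higher, at 21.5°. Its last reading of the blue pot was 27.6°, but the gripper was partly hiding the pot, so I relied on the top camera.
- I first assumed the button top was 42 mm high. Triangulation gave about 55 mm, and the press agreed, with contact at about 57 mm.

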